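# Fit the knob to the gas tap and hold it pressed in

## Robot

A 6-joint arm with a two-finger parallel gripper is mounted at the origin on a cart in front of the work surface, level with it; the furniture and walls round the work are solid. World frame = base frame: x ahead of the robot, y to its left, z up, the work surface at z = 0. Lengths are in m, angles in rad, forces in N, time in s.
With the tool pointing down it reaches from about 0.4 to 0.825 m from the base axis. Payload 7 kg.
Tool frame: the origin (TCP) lies midway between the tips of the shut fingers; the grasp point (between the pads) lies hold_point_z behind it (hold_point_z is the distance from the TCP to the grasp point, in m); z points along the fingers, y is the line along which they close (so a half turn about z gives the same grasp; the last joint's range is limited). The gripper opens to 88 mm and grips with 3 to 60 N. Pads are 19 mm wide; open, the fingers measure 130 mm over their backs; the gripper's body (78 mm by 193 mm) begins 47 mm behind the grasp point.
Start: joints at [1.433, 0.359, 0.012, 0, -1.224, -0.288], TCP at [0.279, 0.615, 0.227] pointing down, gripper open.
Joint ranges: [-3.07, 3.07], [-1.43, 2.12], [-1.02, 1.25], [-3.03, 1.67], [-3.05, -0], [-3.03, 3.03]. Speed limits (rad/s): [2.39, 2.39, 3.01, 3.14, 3.14, 3.14].

## Interface

Orientations are given as [roll, pitch, yaw] about the fixed x, y, z axes, in that order (R = Rz(yaw) Ry(pitch) Rx(roll)).
In Python, from station import * gives the robot as it stands.
- The arm moves only by the tool apply_moves, never from a script. Its argument "steps" is a list of rows, each an object with "translation": the shift along the world's x, y, z scaled (see below), a list of three; "rotation": the turn, a rotation vector about the world's x, y, z scaled (see below), a list of three. A call has exactly 10 rows; each row is the pose to reach, as a shift and turn from the pose commanded when the call began; what a row does not reach only later rows make up. The controller multiplies each number of a shift by 250 mm and each number of a turn by 30 degrees. A row lasts 1/12 s, in which the tool goes at most 41.7 mm and 7.16 degrees, less where a joint would pass 70% of its speed; a pose out of reach is approached as far as the arm can. A call with a number of a shift or a turn outside -1 to 1 is refused whole. A call with a gripper value outside its range is refused whole. "jaw" is the closure, from -1 (fully open) to 1 (shut), so that 0 is half open, set as the call begins (left out, the last holds). The fingers move at their own pace and stop on an object; "newtons" is the grip in N (left out, the last holds). Time passes only in rows, so rows that repeat a pose let the fingers close, or fill a call up. It gives the time, the measured TCP pose, the force, the opening and the grip force at its end, in the units of the state.
- get_state(): the state, without advancing time (a new reading comes with each control period).
- grab_frame(name): name is "scene" or "top" or "wrist"; returns the picture (420x560x3 uint8, blue, green, red); there is no depth.
- camera_model(name): a dict with "fx", "fy", "cx", "cy" (pixels), "xyz" and "rotation" of the camera in the world. Camera axes: x right, y down, z forward; pixel columns grow to the right and rows downward; lengths in m; the calibration is good to about 2 mm. A picture is of the moment at which its call begins: read the wrist's pose just before it. camera_model takes no time and is no camera call; for the wrist camera it gives the pose at the moment of the call.
- job_done(): hands the job in; it is judged then, once.
The state is a dict: "t": time; "q": joint angles; "qd": joint speeds; "joint_efforts": joint torques, N m; "eef_pos": TCP position; "ee_rot": TCP orientation; "force": force on the tool from outside, world axes, zero at the start; "moment": the same for the moment, N m; "width": finger opening in m; "gripper_force": force on a finger pad.
Only numpy, scipy, OpenCV 4.12 (cv2) and the standard library are available. Lean on these libraries where they do the work, as an engineer would, in place of code of your own. Each camera call takes 0.05 s, during which the arm holds its last target. There are 200 camera calls.

## Task

The hob's gas tap stands in the blue repair holder. First swing the steel keeper bar shut by its red peg until it clicks past its dome into its detent, then take the black knob, turn it so that its white line is on the side of the spindle's flat, and push it onto the spindle right down to the shoulder. Keep pressing so the spindle stays well pushed in against its spring, as for lighting the hob: do not ram it, finish with the gripper still holding the knob pressed down, and leave everything else on the worktop undisturbed.

Things in the scene. Friction and masses are not known exactly. Their poses are not given: they have to be found in the camera images.
- holder: Blue repair holder standing fixed on the worktop, base plate 130x100x12 mm; in its middle a square pocket (walls to 28 mm above the worktop) in which the brass gas tap stands. Origin at the centre of its underside; +x points roughly away from the robot, +y to the left, z up. Its keeper bar turns on a post at x = +42, y = +16 mm.
- keeper (a joint): Keeper bar, a steel rod 9 mm thick, axis 43 mm above the worktop, swinging level about an upright pin at the holder's far left. 0 = shut (bar along the holder's -x at y = +16 mm, over the tap's edge); grows, in rad, to 1.5 as the free end swings out to the holder's +y (left). It swings freely from 1.5 to 0.18, where it meets the sprung dome.
- dome_top (a point): Top of the brass 10 mm sprung dome of the keeper's detent, on the holder. The bar rides over it (3 to 5 N at the handle) between 0.18 and 0.09 rad, then drops into its detent and rests at its stop at 0.
- keeper_handle (a point): Centre of the top of the red upright peg near the bar's free end: 10 mm diameter, 35 mm high above the bar's axis (its top is 78 mm above the worktop). 88 mm from the hinge. Push it sideways to swing the bar.
- keeper_hinge (a point): Point on the keeper bar's hinge axis at the height of the bar's axis (43 mm above the worktop). Its -x axis points along the bar to the handle.
- tap_unit: Brass gas tap, loose in the holder's pocket with 1 mm play: block 44x44x26 mm whose underside stands 12 mm above the worktop. Origin at the centre of its underside. The spindle rises from its middle.
- spindle_shoulder (a point): Centre of the top of the 26 mm shoulder disc on the tap's upright spindle, 57 mm above the worktop when not pressed: the knob's underside seats here. +x points out of the shaft's flat (a red patch on shoulder and flat marks that side), z up. The flat looks roughly toward the robot. The spindle turns with slight friction (0.02 N m) within 0.8 rad either way.
- spindle_tip (a point): Centre of the top of the D-shaped steel shaft, 16 mm above the shoulder: 16 mm diameter with one flat 3 mm from the axis; the top 2 mm are thinner (14.4 mm). Axes as the shoulder's.
- stem (a joint): How far the spindle is pressed down into the tap against its return spring: 0 to 0.006 m. It begins to move at 5 N and takes 11 N at the 6 mm stop; it springs back when let go.
- knob: Loose black cooker knob, standing hole downward, 0.05 kg. Origin at the centre of its underside, z up. Round skirt 48 mm across, 18 mm high; on it a grip bar 12 mm wide (y), 44 mm long (x), from 18 to 38 mm above the underside. A white line on the bar marks its +x end.
- knob_bore (a point): Centre of the mouth of the D-shaped bore in the knob's underside (the knob's origin): 16.5 mm deep, 17.2 mm across, its key flat 3.7 mm from the axis on the white-line (+x) side, from 1 mm inside the mouth upward. The knob goes on when its +x points the same way as the spindle's +x, within about 0.1 rad.
- mug: Green and white mug with a handle, 78x116x101 mm; leave it alone. Origin at the centre of its underside.
- match_box: Red and yellow matchbox, 36x53x15 mm; leave it alone. Origin at its underside.
- pepper: Glass shaker with black cap, dark contents, 41 mm across, 85 mm high; leave it alone. Origin at its underside.
- salt: Glass shaker with black cap, white contents, 41 mm across, 85 mm high; leave it alone. Origin at its underside.
- lighter: Long gas lighter lying flat, 24x181x17 mm; leave it alone.
- capsule: Brown aluminium coffee capsule, 37 mm across, 27 mm high; leave it alone.
Mind the look-alikes: they are no part of the job. What is shaped like the knob but green is not meant. What is shaped like the tap_unit but turquoise is not meant.

How it is judged:
By the outcome, as a careful person would: the job done as asked, in the order asked, and still so for the second after the job is handed in, while the arm keeps its last pose, push and grip.
It also fails if it takes over 64 s, if anything falls off the work surface, if the arm or the gripper's body presses on something with over 40 N, if the wrist force passes 120 N, or if a joint passes its speed limit or range.

## Working session

There is one attempt and no reset: what is moved stays moved. The work goes in short steps, Python scripts to look and compute and a tool call to move; the robot and the scene stay as the last step left them, time stands still between calls to the robot, and variables do not carry over. Pictures are saved under pics/ and viewed, at most 10 in all, crops included, and the job is handed in when it is done.

Besides the shell and the picture viewer there is one more tool, called by a JSON object that holds its "fn" and its "kwargs", one argument or row to a line. apply_moves: Moves the arm, as the interface text tells. Shifts and turns lie within -1 to 1; 1 stands for 250 mm of shift or 30 degrees of turn. Its arguments: {"type":"object","properties":{"steps":{"type":"array"},"jaw":{"type":"number"},"newtons":{"type":"number"}},"required":["steps"]}

```bash
mkdir -p pics
python3 - <<'E'
from station import *
import cv2
s=get_state(); print(s)
for n in("scene","top"):
    cv2.imwrite(f"pics/{n}0.png",grab_frame(n)); print(n,camera_model(n))
E
```

```text
{'t': 0.0, 'q': array([ 1.43309644e+00,  3.59365158e-01,  1.10626575e-02, -3.34686245e-04,
       -1.22408255e+00, -2.88106203e-01]), 'qd': array([-0.00151352,  0.00125593, -0.00052113, -0.00027963, -0.00124258,
        0.00041257]), 'joint_efforts': array([-7.85475295e-04, -5.82718956e+01,  2.93055832e+01,  6.99716449e+00,
        6.88796034e-03, -1.61645589e-04]), 'eef_pos': array([0.27863743, 0.61427794, 0.22564117]), 'ee_rot': array([ 3.13998001e+00, -1.49797213e-04, -4.25919954e-01]), 'force': array([-0.13320153, -0.22091421,  0.45428852]), 'moment': array([ 0.00392978,  0.01044347, -0.00432727]), 'gripper_force': 0.0, 'width': 0.08792410492619368}
scene {'fx': 383.253079367963, 'fy': 383.253079367963, 'cx': 279.8023330849568, 'cy': 211.22913770940795, 'xyz': array([-0.10256878,  0.93906881,  0.58489927]), 'rotation': array([-2.04470085,  0.006745  , -2.4694769 ])}
top {'fx': 408.9672603370012, 'fy': 408.9672603370012, 'cx': 274.8786825979649, 'cy': 208.55102046487238, 'xyz': array([0.39291314, 0.18041262, 1.27134809]), 'rotation': array([-3.02627677, -0.00759821, -1.58030261])}
```

View pics/top0.png

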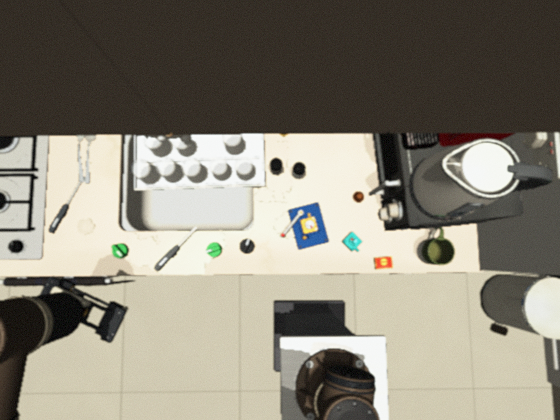

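View pics/scene0.png

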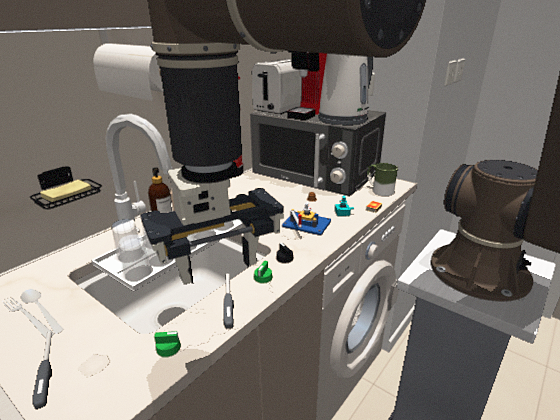

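Candidates for the knob in the top view are black (248,245), green (214,250) and green (120,250); I choose the black one. For the tap they are the brass one in the blue holder (308,226) and the turquoise one (352,241); I choose the brass one. The red peg is near (283,235). I'll check these choices in one close crop.

```bash
cat > h.py <<'E'
from station import *
import numpy as np, cv2
from scipy.spatial.transform import Rotation as Ro
def back(cam,uv,z):
    "pixel -> world point at height z"
    R=Ro.from_euler('xyz',cam['rotation']).as_matrix()
    d=R@np.array([(uv[0]-cam['cx'])/cam['fx'],(uv[1]-cam['cy'])/cam['fy'],1])
    return cam['xyz']+d*(z-cam['xyz'][2])/d[2]
def proj(cam,p):
    R=Ro.from_euler('xyz',cam['rotation']).as_matrix()
    c=R.T@(np.asarray(p)-cam['xyz']); return np.array([cam['fx']*c[0]/c[2]+cam['cx'],cam['fy']*c[1]/c[2]+cam['cy']])
E
python3 - <<'E'
from h import *
c=camera_model("top")
for n,uv,z in(("knob",(248,245),.03),("tap",(308,226),.06),("peg",(283,235),.078),("hinge",(301,212),.043),("salt",(299,171),.085),("pepper",(276,166),.085),("green",(214,250),.03),("turq",(352,241),.05)): print(n,back(c,uv,z).round(3))
im=cv2.imread("pics/top0.png")[145:275,195:375]
cv2.imwrite("pics/crop1.png",cv2.resize(im,None,fx=4.4,fy=4.4,interpolation=cv2.INTER_CUBIC))
E
```

```text
knob [0.426 0.252 0.03 ]
tap [0.48  0.072 0.06 ]
peg [0.453 0.147 0.078]
hinge [0.524 0.091 0.043]
salt [0.641 0.098 0.085]
pepper [0.657 0.166 0.085]
green [0.412 0.354 0.03 ]
turq [ 0.435 -0.059  0.05 ]
```

View pics/crop1.png

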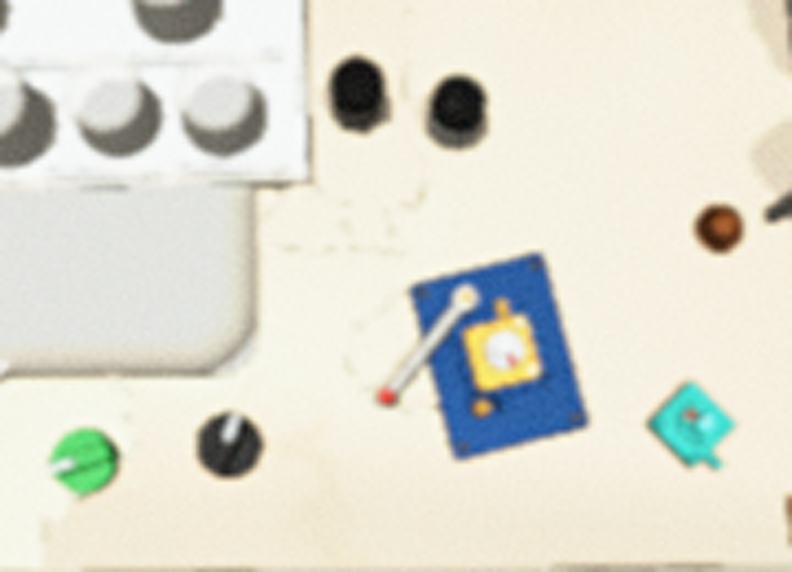

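The crop confirms it. The black knob is at crop (229,445) with its white line toward image-up. The brass tap has its red flat mark at crop (512,362), facing the robot. The red peg is at crop (387,397) with the bar open about 0.93 rad, and the hinge is at crop (466,298). I'm moving toward the outer side of the peg now.

{"fn": "apply_moves", "kwargs": {
  "steps": [
    {"translation": [0.04, -0.1, 0], "rotation": [0, 0, -0.093]},
    {"translation": [0.08, -0.2, 0], "rotation": [0, 0, -0.186]},
    {"translation": [0.12, -0.3, 0], "rotation": [0, 0, -0.279]},
    {"translation": [0.16, -0.4, 0], "rotation": [0, 0, -0.372]},
    {"translation": [0.2, -0.5, 0], "rotation": [0, 0, -0.465]},
    {"translation": [0.24, -0.6, 0], "rotation": [0, 0, -0.558]},
    {"translation": [0.28, -0.7, 0], "rotation": [0, 0, -0.651]},
    {"translation": [0.32, -0.8, 0], "rotation": [0, 0, -0.744]},
    {"translation": [0.36, -0.9, 0], "rotation": [0, 0, -0.837]},
    {"translation": [0.4, -1, 0], "rotation": [0, 0, -0.93]}
  ],
  "jaw": 1,
  "newtons": 20
}}

```text
t: 0.93
eef_pos: [0.3789, 0.3632, 0.2263]
ee_rot: [3.141, -0.0, -0.915]
force: [0.3, -0.3, 0.1]
width: 0.0264
gripper_force: 0.0
```

{"fn": "apply_moves", "kwargs": {
  "steps": [
    {"translation": [0.04, -0.06, 0], "rotation": [0, 0, -0.093]},
    {"translation": [0.08, -0.12, 0], "rotation": [0, 0, -0.186]},
    {"translation": [0.12, -0.18, 0], "rotation": [0, 0, -0.279]},
    {"translation": [0.16, -0.24, 0], "rotation": [0, 0, -0.372]},
    {"translation": [0.2, -0.3, 0], "rotation": [0, 0, -0.465]},
    {"translation": [0.24, -0.36, 0], "rotation": [0, 0, -0.558]},
    {"translation": [0.28, -0.42, 0], "rotation": [0, 0, -0.651]},
    {"translation": [0.3, -0.48, 0], "rotation": [0, 0, -0.744]},
    {"translation": [0.3, -0.54, 0], "rotation": [0, 0, -0.837]},
    {"translation": [0.3, -0.6, 0], "rotation": [0, 0, -0.93]}
  ]
}}

```text
t: 1.77
eef_pos: [0.4538, 0.2137, 0.2261]
ee_rot: [3.141, -0.0, -1.403]
force: [0.7, 0.7, 0.5]
width: 0.0002
gripper_force: 0.0
```

Run:
```python
from h import *
import station
s=get_state(); print(s['t'],s['eef_pos'],s['ee_rot'],s['width'],s['force'],[ (k,getattr(station,k)) for k in dir(station) if 'hold' in k.lower()])
c=camera_model("wrist"); print(c); im=grab_frame("wrist")
cv2.imwrite("pics/w1.png",im)
np.save("w1.npy",c,allow_pickle=True)
for n,p in(("knob",(.426,.252,.03)),("peg",(.453,.147,.078)),("tip",(.48,.072,.073))): print(n,proj(c,p).round())
```

```text
1.7667 [0.45382086 0.21372091 0.2260837 ] [ 3.14074064e+00 -4.71083670e-04 -1.40269017e+00] 0.0002477588454596373 [0.69452436 0.70553512 0.53625545] [('hold_point_z', 0.0188)]
{'fx': 372.9695147147173, 'fy': 372.9695147147173, 'cx': 278.46702646031235, 'cy': 207.9600893963016, 'xyz': array([0.464671  , 0.14817005, 0.38435136]), 'rotation': array([ 2.89180918e+00,  2.86040916e-04, -2.97320021e+00])}
knob [299. 226.]
peg [293. 114.]
tip [275.   7.]
```

View pics/w1.png

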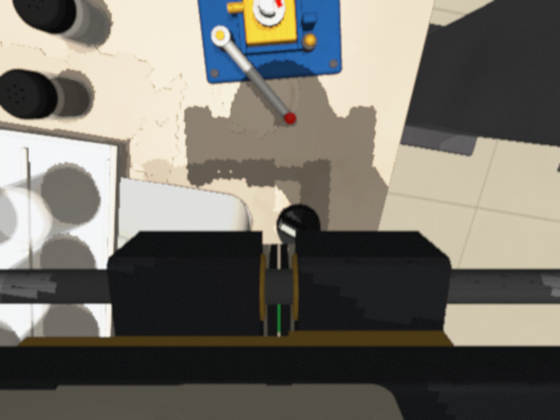

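The picture shows the peg at (290,118), the hinge top at (221,36), the knob at (299,223) beyond the fingers, the spindle top at about (268,10) and the dome at (309,41).

Run:
```python
from h import *
c=np.load("w1.npy",allow_pickle=True).item()
for n,uv,z in(("peg",(290,118),.078),("hinge",(221,36),.05),("tip",(268,9),.073),("dome",(309,41),.043),("hc1",(209,83),.012),("hc2",(341,72),.012)): print(n,back(c,uv,z).round(4))
h=back(c,(221,36),.05)[:2]; p=back(c,(290,118),.078)[:2]
a,b=back(c,(209,83),.012)[:2],back(c,(341,72),.012)[:2]
yaw=np.arctan2(*(a-b)[::-1]); print("len",np.linalg.norm(h-p),"edge",np.linalg.norm(a-b),"yaw",yaw)
al=np.arctan2(*(p-h)[::-1]); print("theta",yaw+np.pi-al)
for th in(.9,.6,.3,.18,.09,0):
    A=yaw+np.pi-th; q=h+.088*np.array([np.cos(A),np.sin(A)]); print(th,q.round(4))
```

```text
peg [0.455  0.1506 0.078 ]
hinge [0.522  0.0954 0.05  ]
tip [0.4854 0.0743 0.073 ]
dome [0.4491 0.0857 0.043 ]
hc1 [0.5344 0.1322 0.012 ]
hc2 [0.4129 0.1016 0.012 ]
len 0.08678899755812304 edge 0.12527316480914852 yaw 0.24714648684164547
theta 0.9362192558417148
0.9 [0.4521 0.1489]
0.6 [0.4394 0.1258]
0.3 [0.4341 0.1001]
0.18 [0.4342 0.0895]
0.09 [0.4351 0.0816]
0 [0.4367 0.0739]
```

{"fn": "apply_moves", "kwargs": {
  "steps": [
    {"translation": [0, 0, -0.08], "rotation": [0, 0, 0]},
    {"translation": [0, 0, -0.16], "rotation": [0, 0, 0]},
    {"translation": [0, 0, -0.24], "rotation": [0, 0, 0]},
    {"translation": [0, 0, -0.32], "rotation": [0, 0, 0]},
    {"translation": [0, 0, -0.4], "rotation": [0, 0, 0]},
    {"translation": [-0.01, 0, -0.48], "rotation": [0, 0, 0]},
    {"translation": [-0.02, 0, -0.56], "rotation": [0, 0, 0]},
    {"translation": [-0.03, 0, -0.62], "rotation": [0, 0, 0]},
    {"translation": [-0.03, 0, -0.66], "rotation": [0, 0, 0]},
    {"translation": [-0.03, 0, -0.68], "rotation": [0, 0, 0]}
  ]
}}

```text
t: 2.65
eef_pos: [0.4454, 0.214, 0.0549]
ee_rot: [3.139, -0.001, -1.4]
force: [-0.2, -0.4, 0.8]
width: 0.0006
gripper_force: 0.0
```

{"fn": "apply_moves", "kwargs": {
  "steps": [
    {"translation": [0, -0.05, 0], "rotation": [0, 0, 0]},
    {"translation": [0, -0.1, 0], "rotation": [0, 0, 0]},
    {"translation": [0, -0.15, 0], "rotation": [0, 0, 0]},
    {"translation": [-0.01, -0.2, 0], "rotation": [0, 0, 0]},
    {"translation": [-0.02, -0.24, 0], "rotation": [0, 0, 0]},
    {"translation": [-0.03, -0.28, 0], "rotation": [0, 0, 0]},
    {"translation": [-0.03, -0.32, 0], "rotation": [0, 0, 0]},
    {"translation": [-0.03, -0.35, 0], "rotation": [0, 0, 0]},
    {"translation": [-0.03, -0.38, 0], "rotation": [0, 0, 0]},
    {"translation": [-0.03, -0.4, 0], "rotation": [0, 0, 0]}
  ]
}}

```text
t: 3.48
eef_pos: [0.4384, 0.1132, 0.0568]
ee_rot: [-3.142, 0.0, -1.4]
force: [-0.1, 0.8, -0.5]
width: 0.0004
gripper_force: 0.2
```

{"fn": "apply_moves", "kwargs": {
  "steps": [
    {"translation": [0, -0.01, 0], "rotation": [0, 0, 0]},
    {"translation": [0, -0.02, 0], "rotation": [0, 0, 0]},
    {"translation": [0, -0.03, 0], "rotation": [0, 0, 0]},
    {"translation": [0, -0.04, 0], "rotation": [0, 0, 0]},
    {"translation": [0, -0.05, 0], "rotation": [0, 0, 0]},
    {"translation": [0, -0.06, 0], "rotation": [0, 0, 0]},
    {"translation": [0, -0.07, 0], "rotation": [0, 0, 0]},
    {"translation": [0, -0.08, 0], "rotation": [0, 0, 0]},
    {"translation": [0, -0.09, 0], "rotation": [0, 0, 0]},
    {"translation": [0, -0.1, 0], "rotation": [0, 0, 0]}
  ]
}}

```text
t: 4.32
eef_pos: [0.4387, 0.0894, 0.0565]
ee_rot: [3.141, -0.0, -1.4]
force: [-1.2, 7.5, 0.3]
width: 0.0005
gripper_force: 4.1
```

Run:
```python
from h import *
s=get_state(); print(s['eef_pos'],s['force'])
im=grab_frame("top"); cv2.imwrite("pics/t2.png",cv2.resize(im[185:265,230:340],None,fx=6,fy=6,interpolation=cv2.INTER_CUBIC))
```

```text
[0.43867696 0.08943693 0.05645421] [-1.18385707  7.5018477   0.29151781]
```

{"fn": "apply_moves", "kwargs": {
  "steps": [
    {"translation": [0, -0.002, 0], "rotation": [0, 0, 0]},
    {"translation": [0, -0.004, 0], "rotation": [0, 0, 0]},
    {"translation": [0, -0.006, 0], "rotation": [0, 0, 0]},
    {"translation": [0, -0.008, 0], "rotation": [0, 0, 0]},
    {"translation": [0, -0.008, 0], "rotation": [0, 0, 0]},
    {"translation": [0, -0.008, 0], "rotation": [0, 0, 0]},
    {"translation": [0, -0.008, 0], "rotation": [0, 0, 0]},
    {"translation": [0, -0.008, 0], "rotation": [0, 0, 0]},
    {"translation": [0, -0.008, 0], "rotation": [0, 0, 0]},
    {"translation": [0, -0.008, 0], "rotation": [0, 0, 0]}
  ]
}}

```text
t: 5.2
eef_pos: [0.4389, 0.0891, 0.0565]
ee_rot: [-3.141, 0.002, -1.4]
force: [-4.4, 12.4, 0.1]
width: 0.0001
gripper_force: 6.1
```

{"fn": "apply_moves", "kwargs": {
  "steps": [
    {"translation": [0, 0.08, 0], "rotation": [0, 0, 0]},
    {"translation": [0, 0.16, 0], "rotation": [0, 0, 0]},
    {"translation": [0, 0.24, 0.05], "rotation": [0, 0, 0]},
    {"translation": [0, 0.28, 0.15], "rotation": [0, 0, 0]},
    {"translation": [-0.02, 0.32, 0.27], "rotation": [0, 0, 0.1]},
    {"translation": [-0.04, 0.36, 0.4], "rotation": [0, 0, 0.2]},
    {"translation": [-0.06, 0.38, 0.52], "rotation": [0, 0, 0.3]},
    {"translation": [-0.08, 0.4, 0.64], "rotation": [0, 0, 0.4]},
    {"translation": [-0.08, 0.4, 0.74], "rotation": [0, 0, 0.5]},
    {"translation": [-0.08, 0.4, 0.8], "rotation": [0, 0, 0.6]}
  ],
  "jaw": 0
}}

```text
t: 6.03
eef_pos: [0.4191, 0.1878, 0.2595]
ee_rot: [-3.139, 0.0, -1.082]
force: [0.9, 0.1, -0.2]
width: 0.0439
gripper_force: 0.0
```

{"fn": "apply_moves", "kwargs": {
  "steps": [
    {"translation": [0, 0, 0], "rotation": [0, 0, 0.1]},
    {"translation": [0, 0, 0], "rotation": [0, 0, 0.2]},
    {"translation": [0, 0, 0], "rotation": [0, 0, 0.3]},
    {"translation": [0, 0, 0], "rotation": [0, 0, 0.4]},
    {"translation": [0, 0, 0], "rotation": [0, 0, 0.5]},
    {"translation": [0, 0, 0], "rotation": [0, 0, 0.6]},
    {"translation": [0, 0, 0], "rotation": [0, 0, 0.7]},
    {"translation": [0, 0, 0], "rotation": [0, 0, 0.8]},
    {"translation": [0, 0, 0], "rotation": [0, 0, 0.9]},
    {"translation": [0, 0, 0], "rotation": [0, 0, 0.9]}
  ]
}}

```text
t: 6.87
eef_pos: [0.4185, 0.1871, 0.2562]
ee_rot: [3.14, 0.0, -0.612]
force: [0.3, 0.5, -0.4]
width: 0.0438
gripper_force: 0.0
```

Run:
```python
from h import *
s=get_state(); print(s['t'],s['eef_pos'],s['ee_rot'],s['width'])
c=camera_model("wrist"); im=grab_frame("wrist")
cv2.imwrite("pics/w2raw.png",im); np.save("w2.npy",c,allow_pickle=True)
t=grab_frame("top"); cv2.imwrite("pics/t3raw.png",t)
cv2.imwrite("pics/w2.png",cv2.resize(im[0:300,120:520],None,fx=2,fy=2,interpolation=cv2.INTER_CUBIC))
```

```text
6.8667 [0.41848483 0.18707316 0.25615042] [ 3.14025394e+00  1.29252717e-04 -6.12210655e-01] 0.043765386734578936
```

View pics/w2.png

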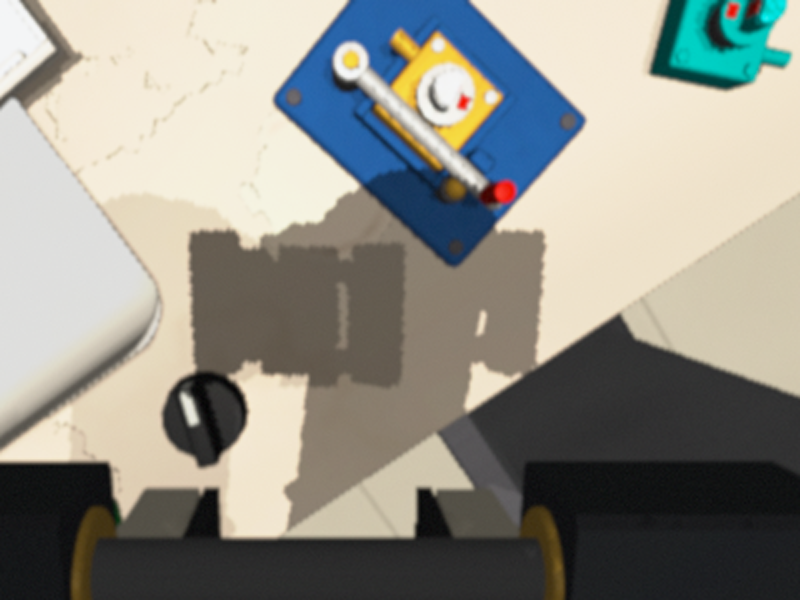

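The keeper bar now lies shut, with the peg at crop (500,192) past the dome at crop (453,190). The knob is at crop (204,413) and the spindle at crop (440,92), with its red mark at crop (463,101). I'll zoom in on the last two.

Run:
```python
from h import *
im=cv2.imread("pics/w2raw.png"); f=lambda u,v:cv2.resize(im[v:v+56,u:u+56],None,fx=7,fy=7,interpolation=cv2.INTER_CUBIC)
cv2.imwrite("pics/z.png",np.hstack([f(194,180),f(314,20)]))
```

```text
(no output)
```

View pics/z.png

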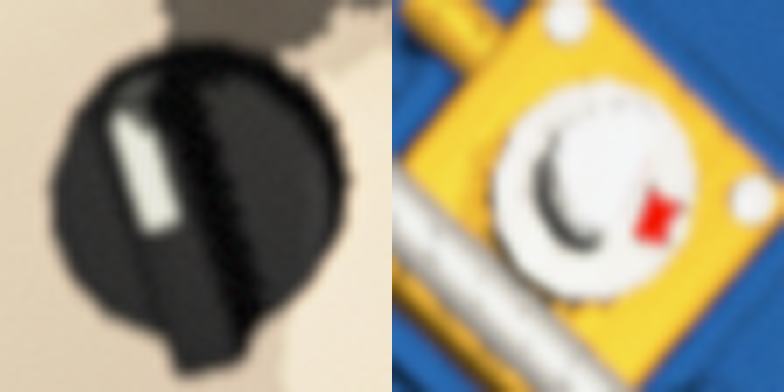

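The zoom shows the skirt centre at (198,188), the bar centreline from (120,74) at the white end to (212,364), the shoulder centre at about (596,191) and the red patch at (655,217).

Run:
```python
from h import *
c=np.load("w2.npy",allow_pickle=True).item()
K=lambda x,y:(194+x/7-.43,180+y/7-.43); S=lambda x,y:(314+(x-392)/7-.43,20+y/7-.43)
b=lambda f,x,y,z:back(c,f(x,y),z)
print("skirt",b(K,198,188,.018),"bar",b(K,166,219,.038))
for p,q in(((132,115),(166,228)),((132,115),(212,364))):
    d=b(K,*p,.038)-b(K,*q,.038); print("knob yaw",np.arctan2(d[1],d[0]),np.linalg.norm(d))
im=cv2.imread("pics/w2raw.png").astype(int)
m=(im[...,2]>150)&(im[...,1]<90)&(im[...,0]<90); m[:, :330]=0; m[70:]=0; m[:,380:]=0; v,u=np.nonzero(m); print("red px",u.mean(),v.mean(),len(u))
sh=b(S,596,191,.057); r=back(c,(u.mean(),v.mean()),.057); d=r-sh
print("shoulder",sh,"diam",np.linalg.norm(b(S,495,191,.057)-b(S,697,191,.057)),"red",r,"spindle yaw",np.arctan2(d[1],d[0]),np.linalg.norm(d))
p=back(c,(250+120,96),.078); h=back(c,(350/2+120,30),.05); d=p-h;print("peg",p,"hinge",h,np.linalg.norm(d[:2]),np.arctan2(-d[1],-d[0]))
e1=back(c,(275/2+120,50),.012);e2=back(c,(455/2+120,132.5),.012); d=e1-e2; print(np.linalg.norm(d),np.arctan2(d[1],d[0]))
```

```text
skirt [0.42667262 0.25642427 0.018     ] bar [0.42794201 0.25778969 0.038     ]
knob yaw -0.36693497759026 0.01779074362350072
knob yaw -0.34827693866635034 0.03992684466153657
red px 351.29411764705884 50.76470588235294 17
shoulder [0.48614887 0.0690432  0.057     ] diam 0.025717673363922007 red [0.47901019 0.0645183  0.057     ] spindle yaw -2.5766496527685296 0.008451948471168947
peg [0.43849512 0.07573499 0.078     ] hinge [0.52292289 0.09499893 0.05      ] 0.08659761859853012 0.22433024705518256
0.12446010760483743 0.2463533114956589
```

{"fn": "apply_moves", "kwargs": {
  "steps": [
    {"translation": [0.005, 0.03, -0.05], "rotation": [0, 0, 0.06]},
    {"translation": [0.01, 0.07, -0.1], "rotation": [0, 0, 0.12]},
    {"translation": [0.015, 0.11, -0.18], "rotation": [0, 0, 0.18]},
    {"translation": [0.02, 0.15, -0.26], "rotation": [0, 0, 0.24]},
    {"translation": [0.025, 0.19, -0.35], "rotation": [0, 0, 0.3]},
    {"translation": [0.03, 0.23, -0.45], "rotation": [0, 0, 0.36]},
    {"translation": [0.036, 0.26, -0.55], "rotation": [0, 0, 0.42]},
    {"translation": [0.036, 0.28, -0.65], "rotation": [0, 0, 0.49]},
    {"translation": [0.036, 0.28, -0.74], "rotation": [0, 0, 0.49]},
    {"translation": [0.036, 0.28, -0.784], "rotation": [0, 0, 0.49]}
  ],
  "jaw": 0
}}

```text
t: 7.8
eef_pos: [0.4266, 0.2566, 0.0577]
ee_rot: [3.138, 0.002, -0.36]
force: [0.0, -0.3, 0.3]
width: 0.0441
gripper_force: 0.0
```

Run:
```python
from h import *
s=get_state(); print(s['eef_pos'],s['ee_rot'])
cv2.imwrite("pics/w3.png",grab_frame("wrist")); c=camera_model("wrist"); print(proj(c,s['eef_pos']))
```

```text
[0.42662333 0.25655456 0.05767543] [ 3.13771373e+00  1.52977269e-03 -3.59539328e-01]
[276.31911582 263.41439023]
```

View pics/w3.png

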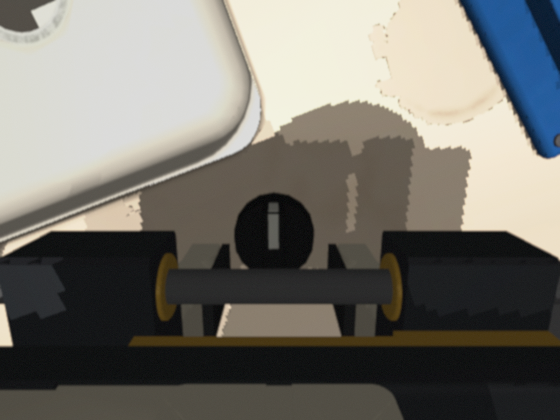

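The view shows the knob at (274,233) between the fingers, with the white line vertical at u=273 and so aligned with the pads. I'll check the offset numerically and then descend.

Run:
```python
from h import *
im=cv2.imread("pics/w3.png"); g=im.max(2)
m=(g<60).astype(np.uint8); m[:185]=0; m[243:]=0; m[:,:228]=0; m[:,322:]=0
cs,_=cv2.findContours(m,cv2.RETR_EXTERNAL,cv2.CHAIN_APPROX_NONE); k=max(cs,key=cv2.contourArea)[:,0]; k=k[k[:,1]<240]
# circle fit
A=np.c_[2*k,np.ones(len(k))]; x=np.linalg.lstsq(A,(k**2).sum(1),rcond=None)[0]; r=np.sqrt(x[2]+x[0]**2+x[1]**2); print(x[:2],r)
c=camera_model("wrist"); s=get_state()
for z in(.014,.018): print(back(c,x[:2],z), s['eef_pos'], np.linalg.norm(back(c,x[:2]+[r,0],z)-back(c,x[:2],z)))
w=(im.min(2)>130); w[:195]=0;w[255:]=0;w[:,262:]&=True;w[:,:262]=0;w[:,285:]=0; v,u=np.nonzero(w); 
print("white",u.min(),u.max(),v.min(),v.max()); a=back(c,(u[v<212].mean(),v[v<212].mean()),.038);b=back(c,(u[v>238].mean(),v[v>238].mean()),.038);d=a-b;print(a,b,np.arctan2(d[1],d[0]))
```

```text
[273.8838305  221.71209689] 29.11209422492416
[0.43333925 0.25544662 0.014     ] [0.42610148 0.25591142 0.05662863] 0.0163416137052818
[0.43444314 0.25500352 0.018     ] [0.42610148 0.25591142 0.05662863] 0.01601598037467979Traceback (most recent call last):
  File "<stdin>", line 10, in <module>
    return umr_minimum(a, axis, None, out, keepdims, initial, where)
ValueError: zero-size array to reduction operation minimum which has no identity
```

Run:
```python
from h import *
c=camera_model("wrist"); e=get_state()['eef_pos']
p=back(c,(274.5,232.5),.018); print(p-e, np.linalg.norm(back(c,(235,232.5),.018)-back(c,(314,232.5),.018)))
a,b=back(c,(273,204),.038),back(c,(273.5,248),.038); d=a-b; print(a-e,b-e,np.arctan2(d[1],d[0]),np.linalg.norm(d))
ax=np.array([np.cos(-.36),np.sin(-.36),0]); print("white end fwd of tcp",(a-e)@ax,"skirt fwd",(p-e)@ax)
```

```text
[ 0.00239477  0.00098409 -0.03862863] 0.04376981364110677
[ 0.02243795 -0.00591745 -0.01862863] [ 0.00103543  0.00195117 -0.01862863] -0.35231049434845824 0.022803141893499766
white end fwd of tcp 0.023084173490082127 skirt fwd 0.0018945923754842531
```

{"fn": "apply_moves", "kwargs": {
  "steps": [
    {"translation": [0.007, 0.003, -0.02], "rotation": [0, 0, 0]},
    {"translation": [0.007, 0.003, -0.04], "rotation": [0, 0, 0]},
    {"translation": [0.007, 0.003, -0.06], "rotation": [0, 0, 0]},
    {"translation": [0.007, 0.003, -0.08], "rotation": [0, 0, 0]},
    {"translation": [0.007, 0.003, -0.1], "rotation": [0, 0, 0]},
    {"translation": [0.007, 0.003, -0.12], "rotation": [0, 0, 0]},
    {"translation": [0.007, 0.003, -0.135], "rotation": [0, 0, 0]},
    {"translation": [0.007, 0.003, -0.148], "rotation": [0, 0, 0]},
    {"translation": [0.007, 0.003, -0.148], "rotation": [0, 0, 0]},
    {"translation": [0.007, 0.003, -0.148], "rotation": [0, 0, 0]}
  ]
}}

```text
t: 8.68
eef_pos: [0.4295, 0.2584, 0.0234]
ee_rot: [3.141, 0.0, -0.358]
force: [1.4, -0.4, 0.4]
width: 0.0436
gripper_force: 0.0
```

Run:
```python
from h import *
for i in range(4): 
    s=get_state(); print(s['t'],s['eef_pos'],s['force']); grab_frame("wrist")
```

```text
8.6833 [0.429523   0.25839613 0.02342407] [ 1.35604605 -0.38261936  0.35261011]
8.7333 [0.42964165 0.2585307  0.02361305] [ 0.34614995 -0.47122643  0.23949859]
8.7833 [0.42966496 0.25856477 0.02371234] [-0.23350204  0.81024885 -0.30821153]
8.8333 [0.42968975 0.25861602 0.02377075] [-0.2319656  -0.29590915 -0.57140558]
```

{"fn": "apply_moves", "kwargs": {
  "steps": [
    {"translation": [0, 0, -0.004], "rotation": [0, 0, 0]},
    {"translation": [0, 0, -0.008], "rotation": [0, 0, 0]},
    {"translation": [0, 0, -0.012], "rotation": [0, 0, 0]},
    {"translation": [0, 0, -0.016], "rotation": [0, 0, 0]},
    {"translation": [0, 0, -0.016], "rotation": [0, 0, 0]},
    {"translation": [0, 0, -0.016], "rotation": [0, 0, 0]},
    {"translation": [0, 0, -0.016], "rotation": [0, 0, 0]},
    {"translation": [0, 0, -0.016], "rotation": [0, 0, 0]},
    {"translation": [0, 0, -0.016], "rotation": [0, 0, 0]},
    {"translation": [0, 0, -0.016], "rotation": [0, 0, 0]}
  ]
}}

```text
t: 9.72
eef_pos: [0.4296, 0.2585, 0.0196]
ee_rot: [-3.142, -0.0, -0.358]
force: [-0.4, -0.3, -0.3]
width: 0.0436
gripper_force: 0.0
```

{"fn": "apply_moves", "kwargs": {
  "steps": [
    {"translation": [0, 0, 0], "rotation": [0, 0, 0]},
    {"translation": [0, 0, 0], "rotation": [0, 0, 0]},
    {"translation": [0, 0, 0], "rotation": [0, 0, 0]},
    {"translation": [0, 0, 0], "rotation": [0, 0, 0]},
    {"translation": [0, 0, 0], "rotation": [0, 0, 0]},
    {"translation": [0, 0, 0], "rotation": [0, 0, 0]},
    {"translation": [0, 0, 0], "rotation": [0, 0, 0]},
    {"translation": [0, 0, 0], "rotation": [0, 0, 0]},
    {"translation": [0, 0, 0], "rotation": [0, 0, 0]},
    {"translation": [0, 0, 0], "rotation": [0, 0, 0]}
  ],
  "jaw": 1,
  "newtons": 40
}}

```text
t: 10.55
eef_pos: [0.4295, 0.2584, 0.0196]
ee_rot: [3.142, 0.0, -0.358]
force: [-1.1, 0.1, 0.7]
width: 0.0117
gripper_force: 40.0
```

{"fn": "apply_moves", "kwargs": {
  "steps": [
    {"translation": [0, 0, 0.04], "rotation": [0, 0, 0]},
    {"translation": [0, 0, 0.1], "rotation": [0, 0, 0]},
    {"translation": [0, 0, 0.16], "rotation": [0, 0, -0.1]},
    {"translation": [0, 0, 0.23], "rotation": [0, 0, -0.2]},
    {"translation": [0, 0, 0.3], "rotation": [0, 0, -0.35]},
    {"translation": [0, 0, 0.37], "rotation": [0, 0, -0.5]},
    {"translation": [0, 0, 0.44], "rotation": [0, 0, -0.62]},
    {"translation": [0, 0, 0.5], "rotation": [0, 0, -0.74]},
    {"translation": [0, 0, 0.54], "rotation": [0, 0, -0.87]},
    {"translation": [0, 0, 0.56], "rotation": [0, 0, -1]}
  ]
}}

```text
t: 11.38
eef_pos: [0.43, 0.2589, 0.1612]
ee_rot: [-3.139, 0.0, -0.885]
force: [-0.7, 0.9, 0.7]
width: 0.0117
gripper_force: 40.0
```

{"fn": "apply_moves", "kwargs": {
  "steps": [
    {"translation": [0.022, -0.06, 0], "rotation": [0, 0, -0.1]},
    {"translation": [0.044, -0.12, 0], "rotation": [0, 0, -0.2]},
    {"translation": [0.066, -0.18, 0], "rotation": [0, 0, -0.3]},
    {"translation": [0.088, -0.24, 0], "rotation": [0, 0, -0.4]},
    {"translation": [0.11, -0.3, 0], "rotation": [0, 0, -0.5]},
    {"translation": [0.13, -0.37, 0], "rotation": [0, 0, -0.6]},
    {"translation": [0.16, -0.45, 0], "rotation": [0, 0, -0.7]},
    {"translation": [0.18, -0.53, 0], "rotation": [0, 0, -0.8]},
    {"translation": [0.2, -0.6, 0], "rotation": [0, 0, -0.9]},
    {"translation": [0.22, -0.66, 0], "rotation": [0, 0, -1]}
  ]
}}

```text
t: 12.22
eef_pos: [0.4844, 0.0922, 0.1594]
ee_rot: [3.141, 0.0, -1.408]
force: [0.3, 0.5, -1.0]
width: 0.0118
gripper_force: 40.0
```

{"fn": "apply_moves", "kwargs": {
  "steps": [
    {"translation": [0, -0.01, 0], "rotation": [0, 0, -0.1]},
    {"translation": [0, -0.02, 0], "rotation": [0, 0, -0.2]},
    {"translation": [0, -0.03, 0], "rotation": [0, 0, -0.3]},
    {"translation": [0, -0.04, 0], "rotation": [0, 0, -0.4]},
    {"translation": [0, -0.05, 0], "rotation": [0, 0, -0.5]},
    {"translation": [0, -0.06, 0], "rotation": [0, 0, -0.6]},
    {"translation": [0, -0.07, 0], "rotation": [0, 0, -0.7]},
    {"translation": [0, -0.08, 0], "rotation": [0, 0, -0.8]},
    {"translation": [0, -0.09, 0], "rotation": [0, 0, -0.9]},
    {"translation": [0, -0.1, 0], "rotation": [0, 0, -1]}
  ]
}}

```text
t: 13.05
eef_pos: [0.4843, 0.0683, 0.1594]
ee_rot: [3.141, -0.0, -1.931]
force: [0.6, -0.2, -0.7]
width: 0.0115
gripper_force: 40.0
```

{"fn": "apply_moves", "kwargs": {
  "steps": [
    {"translation": [0, 0, 0], "rotation": [0, 0, -0.1]},
    {"translation": [0, 0, 0], "rotation": [0, 0, -0.2]},
    {"translation": [0, 0, 0], "rotation": [0, 0, -0.3]},
    {"translation": [0, 0, 0], "rotation": [0, 0, -0.4]},
    {"translation": [0, 0, 0], "rotation": [0, 0, -0.5]},
    {"translation": [0, 0, 0], "rotation": [0, 0, -0.6]},
    {"translation": [0, 0, 0], "rotation": [0, 0, -0.7]},
    {"translation": [0, 0, 0], "rotation": [0, 0, -0.8]},
    {"translation": [0, 0, 0], "rotation": [0, 0, -0.9]},
    {"translation": [0, 0, 0], "rotation": [0, 0, -1]}
  ]
}}

```text
t: 13.88
eef_pos: [0.4843, 0.0684, 0.1594]
ee_rot: [3.141, -0.0, -2.455]
force: [-0.7, 1.0, -1.1]
width: 0.0118
gripper_force: 40.0
```

Run:
```python
from h import *
s=get_state(); print(s['t'],s['eef_pos'],s['ee_rot'],s['width'],s['q'])
im=grab_frame("wrist"); cv2.imwrite("pics/w4.png",im); np.save("w4.npy",camera_model("wrist"),allow_pickle=True); np.save("w4e.npy",s['eef_pos'])
```

```text
13.8833 [0.48434616 0.06840252 0.159424  ] [ 3.14139763e+00 -2.20640168e-04 -2.45479666e+00] 0.011763963227531038 [ 5.43083735e-01  1.09617428e-01 -4.83928382e-01 -1.94689061e-04
 -9.77496823e-01 -1.42697522e+00]
```

View pics/w4.png

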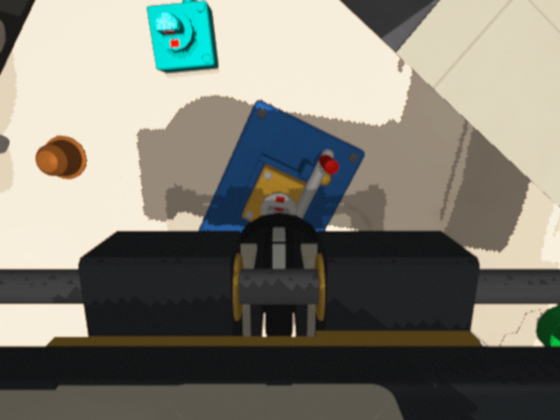

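The view shows the red mark at (280,199), just ahead of the knob at (280,225), with the white line at u=279; the peg at (330,165) is shut. I'll zoom in for the fine offset.

Run:
```python
from h import *
im=cv2.imread("pics/w4.png"); z=cv2.resize(im[180:255,230:330],None,fx=8,fy=8,interpolation=cv2.INTER_CUBIC)
z=cv2.convertScaleAbs(z,alpha=1.6,beta=10); cv2.imwrite("pics/z4.png",z)
m=(im[...,2].astype(int)>im[...,1]*2+40)&(im[...,2]>90); m[:190]=0;m[212:]=0;m[:,:265]=0;m[:,295:]=0; v,u=np.nonzero(m); print(u.mean(),v.mean(),len(u))
c=np.load("w4.npy",allow_pickle=True).item(); e=np.load("w4e.npy")
print("red",back(c,(u.mean(),v.mean()),.057),e,"kn",proj(c,e+[0,0,0]))
```

```text
275.84971098265896 195.1907514450867 173
red [0.47837234 0.06101948 0.057     ] [0.48434616 0.06840252 0.159424  ] kn [278.311131   263.64958783]
```

View pics/z4.png

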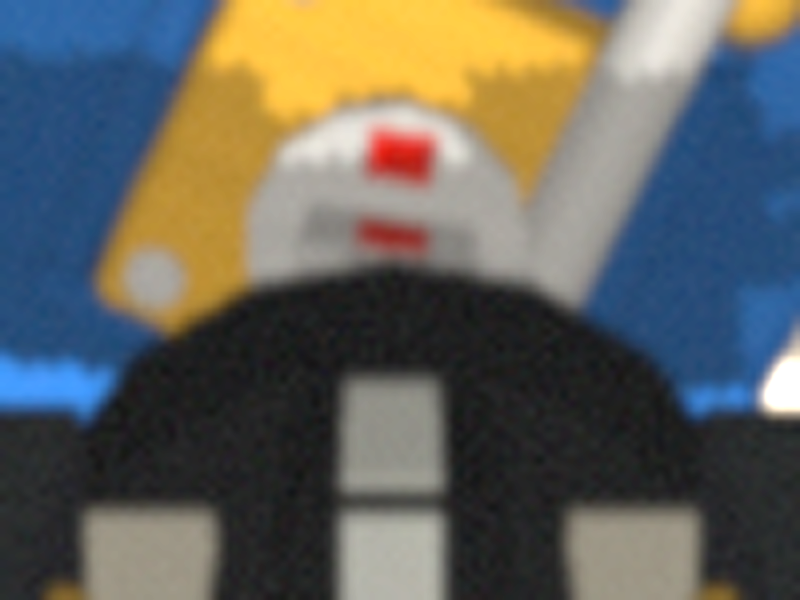

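Run:
```python
from h import *
c=np.load("w4.npy",allow_pickle=True).item(); e=np.load("w4e.npy"); P=lambda x,y:(230+x/8-.44,180+y/8-.44)
f=np.array([np.cos(-2.455),np.sin(-2.455),0]); l=np.array([-f[1],f[0],0])
def sh(n,p): print(n,p.round(4),"fwd",round((p-e)@f*1e3,1),"left",round((p-e)@l*1e3,1))
t=back(c,P(389,102),.057); sh("shoulder front",t); 
L,Rr=back(c,P(248,240),.057),back(c,P(530,240),.057); sh("L",L);sh("R",Rr); print(np.linalg.norm(L-Rr))
sh("red",back(c,P(403,156),.057))
for z in(.0196,.0016): sh("skirt front",back(c,P(390,265),e[2]-z))
for z in(.0196,.0016): sh("skirt left",back(c,P(85,430),e[2]-z)); sh("skirt right",back(c,P(697,430),e[2]-z))
sh("bar end",back(c,P(392,375),e[2]+.0004)); sh("bar end top",back(c,P(392,497),e[2]+.0184))
```

```text
shoulder front [0.4757 0.061  0.057 ] fwd 11.4 left 0.2
L [0.4936 0.0592 0.057 ] fwd -1.3 left 13.0
R [0.4775 0.0789 0.057 ] fwd -1.4 left -12.4
0.025467669546298703
red [0.4787 0.0651 0.057 ] fwd 6.5 left -1.0
skirt front [0.4698 0.0565 0.1398] fwd 18.7 left -0.0
skirt front [0.466  0.0535 0.1578] fwd 23.6 left -0.1
skirt left [0.4902 0.0485 0.1398] fwd 8.1 left 19.1
skirt right [0.466  0.0782 0.1398] fwd 8.0 left -19.2
skirt left [0.4843 0.0462 0.1578] fwd 14.0 left 17.1
skirt right [0.4626 0.073  0.1578] fwd 14.0 left -17.3
bar end [0.4704 0.0572 0.1598] fwd 17.9 left -0.2
bar end top [0.471  0.0577 0.1778] fwd 17.1 left -0.2
```

{"fn": "apply_moves", "kwargs": {
  "steps": [
    {"translation": [-0.005, -0.004, 0], "rotation": [0, 0, -0.1]},
    {"translation": [-0.01, -0.007, -0.02], "rotation": [0, 0, -0.2]},
    {"translation": [-0.01, -0.007, -0.06], "rotation": [0, 0, -0.24]},
    {"translation": [-0.01, -0.007, -0.1], "rotation": [0, 0, -0.24]},
    {"translation": [-0.01, -0.007, -0.14], "rotation": [0, 0, -0.24]},
    {"translation": [-0.01, -0.007, -0.18], "rotation": [0, 0, -0.24]},
    {"translation": [-0.01, -0.007, -0.21], "rotation": [0, 0, -0.24]},
    {"translation": [-0.01, -0.007, -0.235], "rotation": [0, 0, -0.24]},
    {"translation": [-0.01, -0.007, -0.246], "rotation": [0, 0, -0.24]},
    {"translation": [-0.01, -0.007, -0.246], "rotation": [0, 0, -0.24]}
  ]
}}

```text
t: 14.77
eef_pos: [0.4817, 0.0665, 0.0972]
ee_rot: [3.142, -0.001, -2.578]
force: [-0.4, 0.1, -0.2]
width: 0.0117
gripper_force: 40.0
```

{"fn": "apply_moves", "kwargs": {
  "steps": [
    {"translation": [0, 0, -0.004], "rotation": [0, 0, 0]},
    {"translation": [0, 0, -0.008], "rotation": [0, 0, 0]},
    {"translation": [0, 0, -0.012], "rotation": [0, 0, 0]},
    {"translation": [0, 0, -0.016], "rotation": [0, 0, 0]},
    {"translation": [0, 0, -0.02], "rotation": [0, 0, 0]},
    {"translation": [0, 0, -0.024], "rotation": [0, 0, 0]},
    {"translation": [0, 0, -0.028], "rotation": [0, 0, 0]},
    {"translation": [0, 0, -0.03], "rotation": [0, 0, 0]},
    {"translation": [0, 0, -0.03], "rotation": [0, 0, 0]},
    {"translation": [0, 0, -0.03], "rotation": [0, 0, 0]}
  ]
}}

```text
t: 15.6
eef_pos: [0.4821, 0.0667, 0.0905]
ee_rot: [-3.142, -0.0, -2.578]
force: [-0.3, -0.4, -1.2]
width: 0.0117
gripper_force: 40.0
```

{"fn": "apply_moves", "kwargs": {
  "steps": [
    {"translation": [0, 0, -0.003], "rotation": [0, 0, 0]},
    {"translation": [0, 0, -0.006], "rotation": [0, 0, 0]},
    {"translation": [0, 0, -0.009], "rotation": [0, 0, 0]},
    {"translation": [0, 0, -0.012], "rotation": [0, 0, 0]},
    {"translation": [0, 0, -0.015], "rotation": [0, 0, 0]},
    {"translation": [0, 0, -0.018], "rotation": [0, 0, 0]},
    {"translation": [0, 0, -0.02], "rotation": [0, 0, 0]},
    {"translation": [0, 0, -0.02], "rotation": [0, 0, 0]},
    {"translation": [0, 0, -0.02], "rotation": [0, 0, 0]},
    {"translation": [0, 0, -0.02], "rotation": [0, 0, 0]}
  ]
}}

```text
t: 16.43
eef_pos: [0.4821, 0.0667, 0.0856]
ee_rot: [3.142, 0.0, -2.578]
force: [0.3, 0.9, -0.5]
width: 0.0115
gripper_force: 40.0
```

{"fn": "apply_moves", "kwargs": {
  "steps": [
    {"translation": [0, 0, -0.004], "rotation": [0, 0, 0]},
    {"translation": [0, 0, -0.008], "rotation": [0, 0, 0]},
    {"translation": [0, 0, -0.012], "rotation": [0, 0, 0]},
    {"translation": [0, 0, -0.016], "rotation": [0, 0, 0]},
    {"translation": [0, 0, -0.02], "rotation": [0, 0, 0]},
    {"translation": [0, 0, -0.024], "rotation": [0, 0, 0]},
    {"translation": [0, 0, -0.028], "rotation": [0, 0, 0]},
    {"translation": [0, 0, -0.032], "rotation": [0, 0, 0]},
    {"translation": [0, 0, -0.036], "rotation": [0, 0, 0]},
    {"translation": [0, 0, -0.036], "rotation": [0, 0, 0]}
  ]
}}

```text
t: 17.27
eef_pos: [0.4821, 0.0667, 0.0765]
ee_rot: [-3.142, -0.0, -2.578]
force: [-0.4, -0.2, -0.4]
width: 0.0117
gripper_force: 40.0
```

{"fn": "apply_moves", "kwargs": {
  "steps": [
    {"translation": [0, 0, -0.003], "rotation": [0, 0, 0]},
    {"translation": [0, 0, -0.006], "rotation": [0, 0, 0]},
    {"translation": [0, 0, -0.009], "rotation": [0, 0, 0]},
    {"translation": [0, 0, -0.012], "rotation": [0, 0, 0]},
    {"translation": [0, 0, -0.015], "rotation": [0, 0, 0]},
    {"translation": [0, 0, -0.018], "rotation": [0, 0, 0]},
    {"translation": [0, 0, -0.02], "rotation": [0, 0, 0]},
    {"translation": [0, 0, -0.02], "rotation": [0, 0, 0]},
    {"translation": [0, 0, -0.02], "rotation": [0, 0, 0]},
    {"translation": [0, 0, -0.02], "rotation": [0, 0, 0]}
  ]
}}

```text
t: 18.1
eef_pos: [0.4822, 0.0667, 0.0721]
ee_rot: [-3.141, 0.0, -2.578]
force: [-2.6, -0.2, 8.1]
width: 0.0118
gripper_force: 40.0
```

{"fn": "apply_moves", "kwargs": {
  "steps": [
    {"translation": [0, 0, -0.002], "rotation": [0, 0, 0]},
    {"translation": [0, 0, -0.004], "rotation": [0, 0, 0]},
    {"translation": [0, 0, -0.006], "rotation": [0, 0, 0]},
    {"translation": [0, 0, -0.008], "rotation": [0, 0, 0]},
    {"translation": [0, 0, -0.008], "rotation": [0, 0, 0]},
    {"translation": [0, 0, -0.008], "rotation": [0, 0, 0]},
    {"translation": [0, 0, -0.008], "rotation": [0, 0, 0]},
    {"translation": [0, 0, -0.008], "rotation": [0, 0, 0]},
    {"translation": [0, 0, -0.008], "rotation": [0, 0, 0]},
    {"translation": [0, 0, -0.008], "rotation": [0, 0, 0]}
  ]
}}

```text
t: 18.93
eef_pos: [0.4822, 0.0667, 0.0703]
ee_rot: [-3.141, 0.0, -2.577]
force: [-3.8, 0.7, 10.9]
width: 0.0115
gripper_force: 40.0
```

Run:
```python
from h import *
for i in range(4):
    s=get_state(); print(s['t'],s['eef_pos'],s['force'],s['width']); im=grab_frame("scene" if i%2 else "wrist")
    if i==1: a=im
    if i==2: b=im
cv2.imwrite("pics/fin.png",np.hstack([cv2.resize(b[60:270,160:440],(400,300)),cv2.resize(a[160:265,230:370],(400,300),interpolation=cv2.INTER_CUBIC)]))
```

```text
18.9333 [0.48220828 0.06670057 0.07033014] [-3.80473663  0.65029373 10.9073409 ] 0.011527173310973995
18.9833 [0.48228328 0.066732   0.0704021 ] [-4.11336735 -0.66423497 11.56466528] 0.011499683440428425
19.0333 [0.4822386  0.06671343 0.07036537] [-4.3469008   0.25601441 11.97701461] 0.011615208671271398
19.0833 [0.48222608 0.06671041 0.0703569 ] [-4.6817049 -1.0487458 10.9235013] 0.011498351816072566
```

View pics/fin.png

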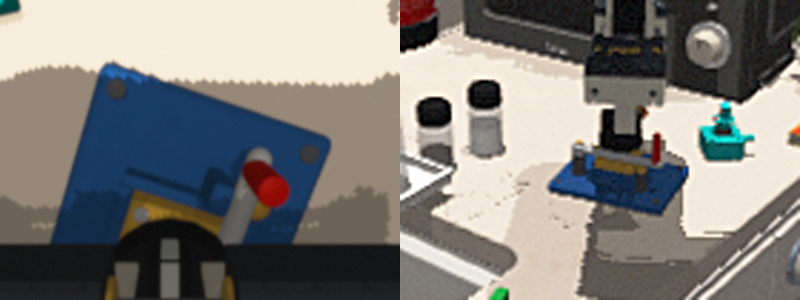

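The final view shows the knob seated, the bar shut with the peg past its dome, and about 11 N of press, so the stem is close to its full travel.

```bash
python3 -c "
from station import *
print(job_done())"
```

```text
the job is handed in; nothing more can be done
None
```

I handed the job in at about 19 s with the keeper bar shut past its dome and the knob aligned, seated on the spindle and held pressed about 6 mm at about 11 N; the judge's result was not shown.

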